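# Pepper mill on its cork coaster

## Robot

A 6-joint arm with a two-finger parallel gripper is mounted at the origin on a cart in front of the work surface, level with it; the furniture and walls round the work are solid. World frame = base frame: x ahead of the robot, y to its left, z up, the work surface at z = 0. Lengths are in m, angles in rad, forces in N, time in s.
With the tool pointing down it reaches from about 0.375 to 0.9 m from the base axis. Payload 3.1 kg.
Tool frame: the origin (TCP) lies on the centre line of the jaws, within the pads' length; the fingertips stand robot.nose_length ahead of it and the grasp point (between the pads) lies 6 mm ahead of it (robot.nose_length is the distance from the TCP to the fingertips, in m); z points along the fingers, y is the line along which they close (so a half turn about z gives the same grasp; the last joint's range is limited). The gripper opens to 87 mm and grips with 3 to 60 N. Pads are 19 mm wide; open, the fingers measure 117 mm over their backs; the gripper's body (75 mm by 190 mm) begins 51 mm behind the grasp point.
Start: joints at [0.922, 0.527, 1.433, -0, 1.181, -0.178], TCP at [0.283, 0.557, 0.211] pointing down, gripper open.
Joint ranges: [-3.08, 3.08], [-0.75, 2.2], [0.22, 2.44], [-1.43, 4.57], [0, 2.65], [-2.85, 2.85]. Speed limits (rad/s): [2.79, 2.79, 3.14, 3.14, 3.14, 3.14].

## Interface

Orientations are given as a unit quaternion [x, y, z, w].
In Python, from rig import robot gives the robot as it stands.
- The arm moves only by the shell command python3 -m crank 'ROWS' [FORCE]. ROWS is JSON, one flat list of numbers, 7 for each row, row after row: the shift along the tool's x, y, z in mm, then the turn, a rotation vector about the tool's x, y, z in degrees, then the closure in counts, from 0 (fully open) to 255 (shut). In form: [x, y, z, ax, ay, az, fingers, x, y, z, ax, ay, az, fingers, ...]. A call has exactly 5 rows; each row is the pose to reach, as a shift and turn from the pose commanded when the call began, along the tool's axes at that moment; what a row does not reach only later rows make up. A row lasts 1/12 s, in which the tool goes at most 41.7 mm and 7.16 degrees, less where a joint would pass 70% of its speed; a pose out of reach is approached as far as the arm can. A call with a gripper value outside its range is refused whole. The fingers move at their own pace and stop on an object; FORCE is the grip in N (left out, the last holds). Time passes only in rows, so rows that repeat a pose let the fingers close, or fill a call up. It gives the time, the measured TCP pose, the force, the opening and the grip force at its end, in the units of the state.
- robot.get_obs(): the state, without advancing time (a new reading comes with each control period).
- robot.camera(name): name is "scene" or "top"; returns a dict with "pixels" (420x560x3 uint8, red, green, blue), "intrinsics" (3x3 intrinsics, pixels), "k1" (the pictures are not rectified: a ray, as slopes to the right and down, at radius r is drawn at 1 + k1 r^2 times it, then the intrinsics apply), "extrinsics" (4x4, takes a point from camera to world coordinates). Camera axes: x right, y down, z forward; pixel columns grow to the right and rows downward; lengths in m; the calibration is good to about 2 mm. A picture is of the moment at which its call begins. There is no depth.
- robot.hand_in(): hands the job in; it is judged then, once.
The state is a dict: "time": time; "q": joint angles; "joint_velocities": joint speeds; "joint_torque": joint torques, N m; "position": TCP position; "tool_rot": TCP orientation; "ft_force": force on the tool from outside, world axes, zero at the start; "moment": the same for the moment, N m; "grip_width": finger opening in m; "grip_force": force on a finger pad.
Only numpy, scipy, OpenCV 4.12 (cv2) and the standard library are available. Lean on these libraries where they do the work, as an engineer would, in place of code of your own. Each camera call takes 0.05 s, during which the arm holds its last target. There are 200 camera calls.

## Task

Set out the pepper for the table: first lay the cork coaster flat in the middle of the round marble board and let go of it, then stand the wooden pepper mill upright in the centre of the coaster. The blue coaster is not wanted: leave it where it is.

Things in the scene. Friction and masses are not known exactly. Their poses are not given: they have to be found in the camera images.
- cork_coaster: Tan cork coaster: a loose solid disc, 66 mm in diameter, 16 mm thick, 60 g, lying flat on the worktop. Origin at the centre of its underside, z up; alike all round, so its yaw does not matter.
- pepper_mill: Brown wooden pepper mill, loose, 170 mm tall, about 0.2 kg, standing upright on its round foot 58 mm in diameter. Its body, up to 122 mm high, may be taken as a 58 mm cylinder; above is a round wooden head, about 49 mm in diameter, from 123 to 159 mm above the foot (widest near the middle, good to grip at about 140 mm), then a 12 mm metal knob to 170 mm. The head does not turn. Origin at the centre of the underside of the foot, z up; alike all round.
- board: Round marble serving board, pale, fixed to the worktop, 190 mm in diameter, 12 mm thick, flat on top. Origin at the centre of its underside at worktop height (its top is 12 mm above), z up.
- blue_coaster: Blue glazed coaster, loose, the same shape and size as the cork one (66 mm in diameter, 16 mm thick); not wanted here, to be left in place. Origin at the centre of its underside, z up.
Mind the look-alikes: they are no part of the job. What is meant by the cork_coaster is not green, and is the larger of those in its own colour.

How it is judged:
On the way:
1. the cork coaster lies flat in the middle of the marble board, let go of, with the mill not yet on it (horizontal distance between cork_coaster and board below 0.02 m and z of cork_coaster in the frame of board between 0.008 and 0.016 m and angle between cork_coaster's own z axis and vertical below 0.1 rad and contact force between cork_coaster and the fingers below 0.1 N and linear speed of cork_coaster below 0.02 m/s and contact force between cork_coaster and pepper_mill below 0.05 N and horizontal distance between pepper_mill and cork_coaster above 0.06 m), for 0.2 s.
At the end, for the whole second after the job is handed in: The cork coaster lies flat (within 6 degrees) on the marble board, its centre within 20 mm of the board's centre, and the pepper mill stands upright (within 10 degrees) on the coaster, its axis within 15 mm of the coaster's centre; both are released and at rest (horizontal distance between cork_coaster and board below 0.02 m and z of cork_coaster in the frame of board between 0.008 and 0.016 m and angle between cork_coaster's own z axis and vertical below 0.1 rad and contact force between each of cork_coaster, pepper_mill and the fingers below 0.1 N and linear speed of each of cork_coaster, pepper_mill below 0.02 m/s and horizontal distance between pepper_mill and cork_coaster below 0.015 m and z of pepper_mill in the frame of cork_coaster between 0.012 and 0.02 m and angle between pepper_mill's own z axis and vertical below 0.17 rad); the robot touches nothing.
It fails at once if the blue coaster is moved by more than 30 mm (distance of blue_coaster from where it was at the start of the episode above 0.03 m).
It also fails if it takes over 58 s, if anything falls off the work surface, if the arm or the gripper's body presses on something with over 40 N, if the wrist force passes 120 N, or if a joint passes its speed limit or range.

## Working session

There is one attempt and no reset: what is moved stays moved. The work goes in short steps, Python scripts to look and compute and a shell command to move; the robot and the scene stay as the last step left them, time stands still between calls to the robot, and variables do not carry over. Pictures are saved under pics/ and viewed, at most 10 in all, crops included, and the job is handed in when it is done.

```bash
ls; mkdir -p pics; python3 - <<'E'
from rig import robot
import cv2
print(robot.nose_length, robot.get_obs())
for n in ("top","scene"):
    c=robot.camera(n); cv2.imwrite(f"pics/{n}0.png",c["pixels"][:,:,::-1]); print(n,c["intrinsics"],c["k1"],c["extrinsics"])
E
```

```text
pics
0.025 {'time': 0.0, 'q': array([ 9.22521847e-01,  5.28444001e-01,  1.43389345e+00, -1.75072831e-05,
        1.18140440e+00, -1.78485041e-01]), 'joint_velocities': array([-0.00016601,  0.00098764, -0.00122023,  0.00050424, -0.00082855,
        0.0010041 ]), 'joint_torque': array([-7.43627988e-04, -4.40040386e+01, -1.76593119e+01,  6.33063563e-02,
        5.83057408e-02, -1.19723400e-04]), 'position': array([0.28244285, 0.55669271, 0.2098881 ]), 'tool_rot': array([ 2.32737222e-01,  9.72539064e-01, -9.87333889e-04, -4.24259966e-04]), 'ft_force': array([ 0.24728132, -0.03518427,  0.45763376]), 'moment': array([-0.03985057,  0.04834489, -0.08833997]), 'grip_force': 0.0, 'grip_width': 0.0874199631295575}
top [[397.49060174   0.         282.89779251]
 [  0.         397.49060174 204.35726783]
 [  0.           0.           1.        ]] -0.021290473083266516 [[ 0.02082081 -0.99800317  0.05963365  0.4683239 ]
 [-0.99938095 -0.01908352  0.02955558 -0.00291604]
 [-0.02835855 -0.0602121  -0.99778269  0.93409544]
 [ 0.          0.          0.          1.        ]]
scene [[418.82239583   0.         276.53428586]
 [  0.         418.82239583 207.71926506]
 [  0.           0.           1.        ]] 0.013227964058184907 [[ 0.90413448 -0.26088979  0.33834504  0.21122325]
 [-0.42682573 -0.58674441  0.68815027 -0.65987703]
 [ 0.01899068 -0.76659475 -0.64185032  0.6663005 ]
 [ 0.          0.          0.          1.        ]]
```

View pics/top0.png

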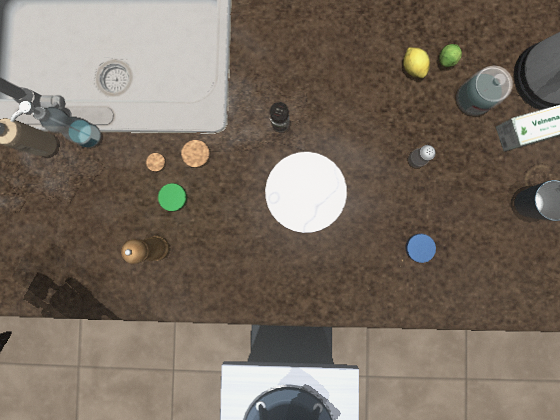

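View pics/scene0.png

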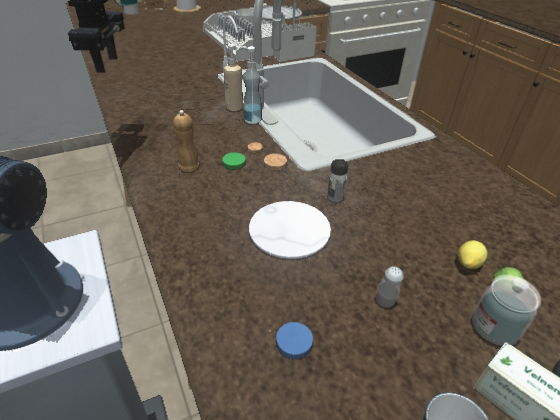

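Top view candidates for the cork coaster: large tan disc (195,153), small tan disc (156,162), green disc (172,197), blue disc (421,248). I choose the larger tan one at (195,153). The mill's head is at (133,252) in top and about (183,120) in scene, with its foot near (188,165). The board is at (306,192).

```bash
cat > h.py <<'E'
import numpy as np, cv2
from rig import robot
from scipy.spatial.transform import Rotation as R
def ray(c,uv):
    K,k=c["intrinsics"],c["k1"]; d=(np.array(uv,float)-K[:2,2])/K[0,0]; s=d.copy()
    for _ in range(20): s=d/(1+k*(s@s))
    T=c["extrinsics"]; return T[:3,3],T[:3,:3]@np.r_[s,1]
def onz(c,uv,z):
    o,d=ray(c,uv); return (o+d*(z-o[2])/d[2])
def proj(c,p):
    T=c["extrinsics"]; q=T[:3,:3].T@(np.array(p)-T[:3,3]); s=q[:2]/q[2]; s=s*(1+c["k1"]*(s@s)); return c["intrinsics"][0,0]*s+c["intrinsics"][:2,2]
def blob(c,box,lo,hi):
    x0,y0,x1,y1=box; h=cv2.cvtColor(c["pixels"][y0:y1,x0:x1],cv2.COLOR_RGB2HSV)
    m=cv2.morphologyEx(cv2.inRange(h,lo,hi),cv2.MORPH_CLOSE,np.ones((5,5)))
    n,l,s,ce=cv2.connectedComponentsWithStats(m); i=1+np.argmax(s[1:,4])
    (u,v),r=cv2.minEnclosingCircle(cv2.findNonZero((l==i).astype(np.uint8)))
    return ce[i]+[x0,y0], s[i,4], r
def rel(dp):  # world shift -> tool mm
    return R.from_quat(robot.get_obs()["tool_rot"]).inv().apply(dp)*1000
E
python3 - <<'E'
from h import *
t=robot.camera("top"); s=robot.camera("scene")
for n,c,box,lo,hi,z in [("cork",t,(172,132,218,176),(5,60,130),(20,255,255),.016),("small",t,(140,148,170,176),(5,60,130),(20,255,255),.016),("green",t,(150,175,195,220),(45,80,60),(85,255,255),.016),("blue",t,(400,225,445,270),(95,80,80),(130,255,255),.016),("board",t,(255,140,360,245),(0,0,170),(180,50,255),.012),
 ("corkS",s,(262,150,290,170),(5,60,130),(20,255,255),.016),("boardS",s,(240,195,340,265),(0,0,170),(180,50,255),.012),("head",t,(115,235,148,270),(5,80,70),(20,255,255),.15)]:
    uv,a,r=blob(c,box,lo,hi); p=onz(c,uv,z); print(n,uv.round(1),a,"diam",round(2*np.sqrt(a/np.pi)*(0.93-z)/397.5,3),p.round(4))
print("knob",onz(t,(128,253),.170),"S",onz(s,(182,112),.168))
img=np.hstack([cv2.resize(t["pixels"][125:275,100:250],(400,400),interpolation=2),cv2.resize(s["pixels"][95:195,165:265],(400,400),interpolation=2)])
cv2.imwrite("pics/crop1.png",img[:,:,::-1])
o=robot.get_obs(); print(R.from_quat(o["tool_rot"]).as_matrix().round(3))
E
```

```text
cork [194.8 152.7] 610 diam 0.064 [0.6409 0.2339 0.016 ]
small [154.9 161.5] 274 diam 0.043 [0.6185 0.3282 0.016 ]
green [171.5 196.8] 631 diam 0.065 [0.536  0.2854 0.016 ]
blue [420.9 247.8] 645 diam 0.066 [ 0.4298 -0.2931  0.016 ]
board [305.6 191.8] 5174 diam 0.187 [ 0.5538 -0.0279  0.012 ]
corkS [274.6 159.6] 258 diam 0.042 [0.6388 0.2297 0.016 ]
boardS [289.5 228.6] 3598 diam 0.156 [ 0.5513 -0.0382  0.012 ]
head [131.1 252. ] 1130 diam 0.074 [0.4144 0.3207 0.15  ]
knob [0.41369062 0.31842033 0.17      ] S [0.41648964 0.31127567 0.168     ]
[[-0.892  0.453 -0.001]
 [ 0.453  0.892 -0.001]
 [ 0.    -0.001 -1.   ]]
```

View pics/crop1.png

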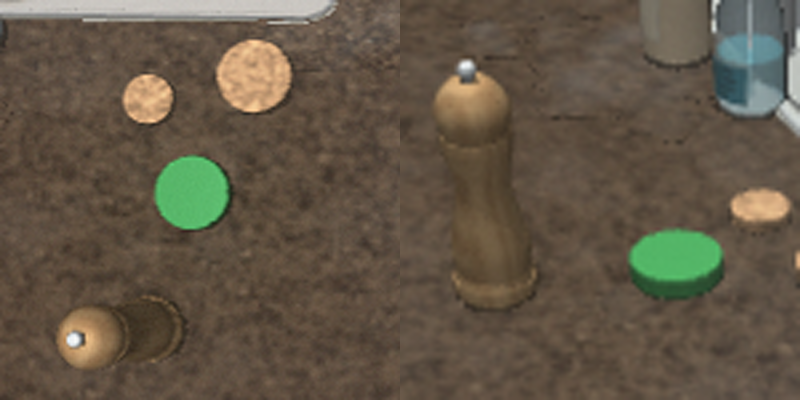

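Crop shows the chosen tan disc (top (195,153), measured 64 mm) clearly larger than the small one (43 mm); the mill stands upright, knob at top (128,252), scene (181.5,112). Moving at height toward the cork coaster.

```bash
python3 -m crank '[-31,-8,0,0,0,0,0,-62,-17,0,0,0,0,0,-93,-25,0,0,0,0,0,-124,-33,0,0,0,0,0,-155,-42,0,0,0,0,0]' 20
python3 -m crank '[-31,-8,0,0,0,0,0,-62,-17,0,0,0,0,0,-93,-25,0,0,0,0,0,-124,-33,0,0,0,0,0,-155,-42,0,0,0,0,0]'
python3 -m crank '[-31,-8,0,0,0,0,0,-62,-17,0,0,0,0,0,-93,-25,0,0,0,0,0,-124,-33,0,0,0,0,0,-155,-41,0,0,0,0,0]'
python3 - <<'E'
from h import *
print(rel(np.array([.6405,.233,.029])-robot.get_obs()["position"]))
E
```

```text
time: 0.62
position: [0.4029, 0.4487, 0.2107]
tool_rot: [0.232, 0.973, -0.0, -0.0]
ft_force: [0.6, 1.2, -1.1]
grip_width: 0.087
grip_force: 0.0
time: 1.03
position: [0.5222, 0.3409, 0.2107]
tool_rot: [0.233, 0.973, -0.0, -0.0]
ft_force: [-0.2, -0.3, 0.6]
grip_width: 0.0871
grip_force: 0.0
time: 1.45
position: [0.6417, 0.234, 0.2105]
tool_rot: [0.233, 0.973, -0.0, -0.0]
ft_force: [-0.2, -0.3, 0.3]
grip_width: 0.0868
grip_force: 0.0
[  0.535615    -1.41535264 181.51864213]
```

```bash
python3 -m crank '[0,-1,30,0,0,0,0,0,-1,60,0,0,0,0,0,-1,90,0,0,0,0,0,-1,120,0,0,0,0,0,-1,140,0,0,0,0,0]'
python3 - <<'E'
from h import *
o=robot.get_obs(); print(rel(np.array([.6405,.233,.029])-o["position"]))
t=robot.camera("top"); s=robot.camera("scene")
img=np.hstack([cv2.resize(t["pixels"][105:205,145:245],(400,400),interpolation=2),cv2.resize(s["pixels"][100:200,225:325],(400,400),interpolation=2)])
cv2.imwrite("pics/crop2.png",img[:,:,::-1])
E
```

```text
[  0.535615    -1.41535264 181.51864213]$: bad value
```

View pics/crop2.png

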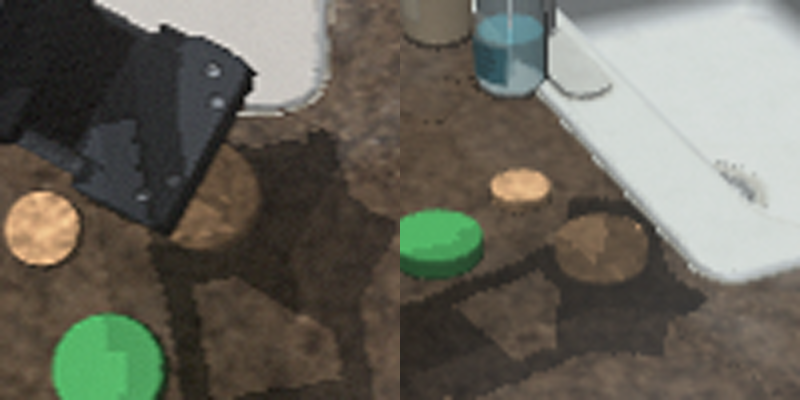

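The call was refused (one number too many), so the arm is still high: the crop shows the gripper above the coaster, with coaster at crop (212,195). Descending now.

```bash
python3 -m crank '[0,-1,30,0,0,0,0, 0,-1,60,0,0,0,0, 0,-1,90,0,0,0,0, 0,-1,120,0,0,0,0, 0,-1,140,0,0,0,0]'
python3 - <<'E'
from h import *
o=robot.get_obs(); print(rel(np.array([.6405,.233,.029])-o["position"]))
t=robot.camera("top"); s=robot.camera("scene")
p=o["position"]; M=R.from_quat(o["tool_rot"]).as_matrix()
for z in (.019,-.019): pass
print("axis point on z=.016, scene px", proj(s,[p[0],p[1],.016]), "tip centre", proj(s,p+M[:,2]*.025))
img=np.hstack([cv2.resize(t["pixels"][105:205,145:245],(400,400),interpolation=2),cv2.resize(s["pixels"][100:200,225:325],(400,400),interpolation=2)])
cv2.imwrite("pics/crop3.png",img[:,:,::-1])
E
```

```text
time: 1.97
position: [0.6379, 0.2346, 0.0676]
tool_rot: [0.233, 0.973, -0.001, -0.002]
ft_force: [0.2, -0.5, 0.3]
grip_width: 0.0868
grip_force: 0.0
[-3.17391074 -0.11285892 38.55010594]
axis point on z=.016, scene px [273.56827067 158.75497697] tip centre [273.66862505 150.69242708]
```

View pics/crop3.png

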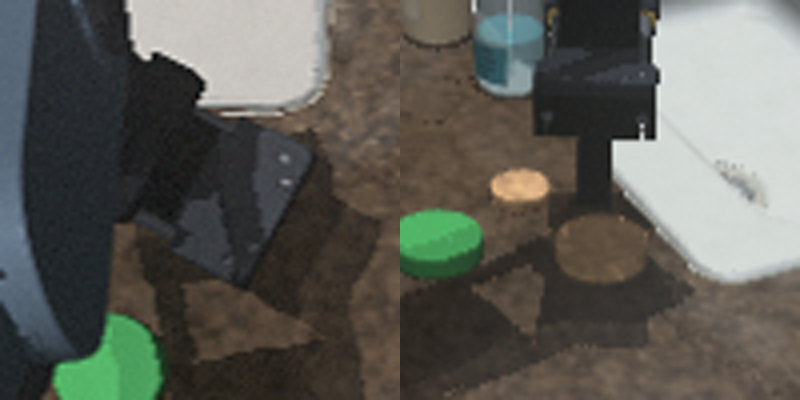

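The finger (crop u≈593) sits about 2 px left of the coaster's centre (crop 601,248), which agrees with the computed −3 mm along tool x. Correcting, descending and gripping.

```bash
python3 -m crank '[-3,0,10,0,0,0,0, -3,0,20,0,0,0,0, -3,0,30,0,0,0,0, -3,0,38,0,0,0,0, -3,0,38,0,0,0,0]'
python3 -m crank '[0,0,0,0,0,0,140, 0,0,0,0,0,0,255, 0,0,0,0,0,0,255, 0,0,0,0,0,0,255, 0,0,0,0,0,0,255]' 20
python3 -m crank '[0,0,0,0,0,0,255, 0,0,0,0,0,0,255, 0,0,0,0,0,0,255, 0,0,0,0,0,0,255, 0,0,0,0,0,0,255]'
```

```text
time: 2.48
position: [0.642, 0.2328, 0.0313]
tool_rot: [0.233, 0.973, -0.001, -0.001]
ft_force: [-0.9, 0.6, -0.2]
grip_width: 0.0871
grip_force: 0.0
time: 2.9
position: [0.6435, 0.2332, 0.0334]
tool_rot: [0.233, 0.973, 0.0, 0.0]
ft_force: [-0.1, -0.6, 0.2]
grip_width: 0.0613
grip_force: 0.0
time: 3.32
position: [0.6431, 0.2331, 0.0328]
tool_rot: [0.233, 0.973, -0.0, -0.0]
ft_force: [0.2, -0.4, 0.7]
grip_width: 0.0283
grip_force: 0.0
```

The fingers passed 66 mm without meeting force: the grasp missed. Looking.

```bash
python3 - <<'E'
from h import *
o=robot.get_obs(); print(o["grip_width"],o["q"],o["position"])
t=robot.camera("top"); s=robot.camera("scene")
img=np.hstack([cv2.resize(t["pixels"][105:205,145:245],(400,400),interpolation=2),cv2.resize(s["pixels"][100:200,225:325],(400,400),interpolation=2)])
cv2.imwrite("pics/crop4.png",img[:,:,::-1])
E
```

```text
0.02830799913190955 [ 1.84696058e-01  8.18901912e-01  1.39342054e+00  1.36314724e-05
  9.29326363e-01 -9.16299639e-01] [0.6431333  0.23307762 0.03284022]
```

View pics/crop4.png

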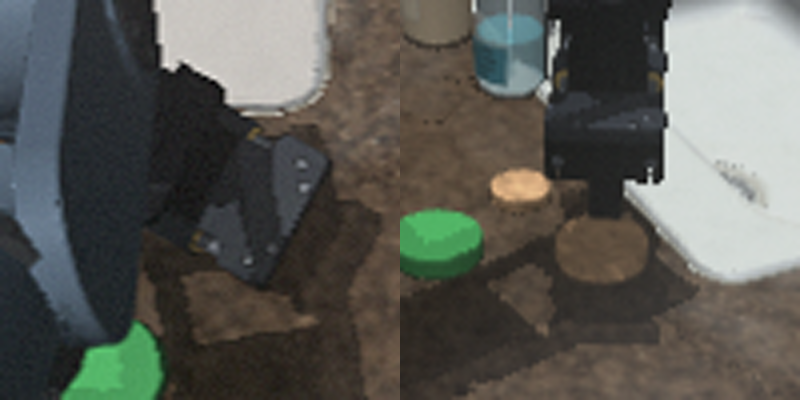

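```bash
python3 - <<'E'
from h import *
o=robot.get_obs(); t=robot.camera("top"); s=robot.camera("scene")
p=o["position"]; M=R.from_quat(o["tool_rot"]).as_matrix()
def cs(q): u=(proj(s,q)-[225,100])*4; return (u+[400,0]).round(0)
def ct(q): return ((proj(t,q)-[145,105])*4).round(0)
for y in (.014,0,-.014):
    print("tip",y,cs(p+M@[0,y,.025]),"body start",cs(p+M@[0,y,-.045]))
for y in (.095,-.095):
  for x in (.0375,-.0375): print("body corner",x,y,cs(p+M@[x,y,-.045]),ct(p+M@[x,y,-.045]))
print("coaster centre top",cs([.6405,.233,.016]),"mid near side bottom",cs([.6405-.033*.34/.77,.233-.033*.69/.77,0]))
for z in (.008,.016,.03,.045): print(z,onz(s,(276.7,154.3),z))
uv,a,r=blob(s,(262,145,290,175),(3,40,60),(25,255,255)); print(uv,a)
E
```

```text
tip 0.014 [602. 233.] body start [604. 147.]
tip 0 [602. 244.] body start [604. 158.]
tip -0.014 [601. 255.] body start [603. 169.]
body corner 0.0375 0.095 [556.  88.] [ -8. 146.]
body corner -0.0375 0.095 [659.  91.] [57. 27.]
body corner 0.0375 -0.095 [540. 233.] [291. 306.]
body corner -0.0375 -0.095 [658. 237.] [357. 185.]
coaster centre top [599. 235.] mid near side bottom [597. 281.]
0.008 [0.66127725 0.26305033 0.008     ]
0.016 [0.65580797 0.25183445 0.016     ]
0.03 [0.64623672 0.23220667 0.03      ]
0.045 [0.63598181 0.21117689 0.045     ]
[272.81104034 160.20169851] 471
```

The coaster (crop (600,248)) has not moved. The near fingertip is drawn at crop (605,217), where I predicted (601,255). So the tips are really about 25–30 mm higher than the reading implies, or the reading is off. I'll open, go down in small steps and watch the force.

```bash
python3 -m crank '[0,0,0,0,0,0,0, 0,0,0,0,0,0,0, 0,0,0,0,0,0,0, 0,0,0,0,0,0,0, 0,0,0,0,0,0,0]'
python3 -m crank '[0,0,0,0,0,0,0, 0,0,0,0,0,0,0, 0,0,0,0,0,0,0, 0,0,2,0,0,0,0, 0,0,4,0,0,0,0]'
python3 -m crank '[0,0,1,0,0,0,0, 0,0,2,0,0,0,0, 0,0,3,0,0,0,0, 0,0,4,0,0,0,0, 0,0,4,0,0,0,0]'
python3 - <<'E'
from h import *
o=robot.get_obs(); print(o["ft_force"],o["position"],o["q"])
s=robot.camera("scene")
p=o["position"]; M=R.from_quat(o["tool_rot"]).as_matrix()
for y in (.0435,-.0435): print((proj(s,p+M@[0,y,.025])-[240,115])*10)
cv2.imwrite("pics/crop5.png",cv2.resize(s["pixels"][115:175,240:310],(700,600),interpolation=2)[:,:,::-1])
E
```

```text
time: 3.93
position: [0.6432, 0.2331, 0.0328]
tool_rot: [0.233, 0.973, 0.0, 0.0]
ft_force: [0.0, -0.3, -1.2]
grip_width: 0.0376
grip_force: 0.0
time: 4.35
position: [0.6433, 0.2331, 0.0288]
tool_rot: [0.233, 0.973, 0.0, 0.0]
ft_force: [0.3, 0.4, -0.9]
grip_width: 0.0707
grip_force: 0.0
time: 4.77
position: [0.643, 0.233, 0.0245]
tool_rot: [0.233, 0.973, -0.0, -0.0]
ft_force: [-1.1, -0.4, 0.1]
grip_width: 0.0869
grip_force: 0.0
[-1.12975016 -0.42289006  0.05125478] [0.64297146 0.23303822 0.02454677] [ 1.84693106e-01  8.30256808e-01  1.39600549e+00 -1.41157810e-05
  9.15807940e-01 -9.16329653e-01]
[357.85310261 401.59600291]
[348.37200151 573.53276069]
```

View pics/crop5.png

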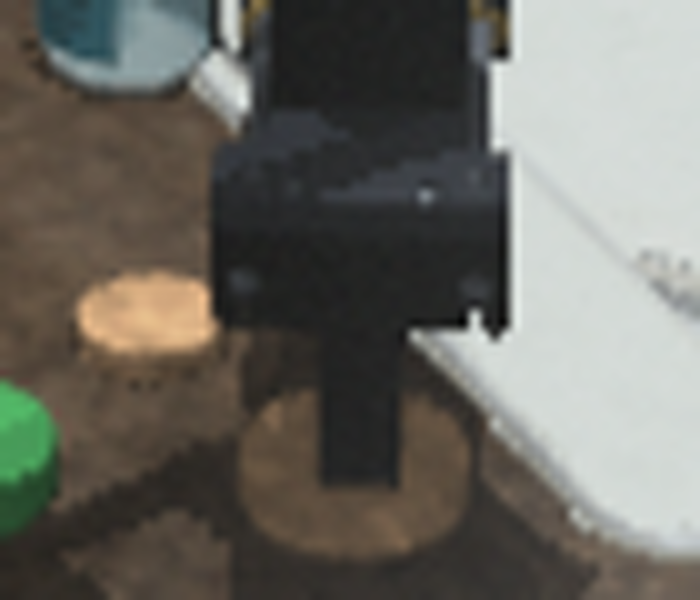

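The near fingertip is drawn at crop (360,487), against a predicted (348,573), so it really is about 26 mm too high. Laterally it is centred on the coaster (355,470). Descending further with small rows and watching the force.

```bash
python3 -m crank '[0,0,2,0,0,0,0, 0,0,4,0,0,0,0, 0,0,6,0,0,0,0, 0,0,8,0,0,0,0, 0,0,10,0,0,0,0]'
python3 -m crank '[0,0,2,0,0,0,0, 0,0,4,0,0,0,0, 0,0,6,0,0,0,0, 0,0,8,0,0,0,0, 0,0,8,0,0,0,0]'
python3 - <<'E'
from h import *
o=robot.get_obs(); print(o["ft_force"],o["position"])
s=robot.camera("scene")
h=cv2.cvtColor(s["pixels"],cv2.COLOR_RGB2GRAY)
print(h[150:180,276], h[150:180,279])
E
```

```text
time: 5.23
position: [0.6431, 0.233, 0.0145]
tool_rot: [0.233, 0.973, -0.0, -0.0]
ft_force: [-0.3, 1.1, 0.2]
grip_width: 0.087
grip_force: 0.0
time: 5.65
position: [0.6428, 0.233, 0.0063]
tool_rot: [0.233, 0.973, -0.0, -0.0]
ft_force: [-0.5, 0.2, 0.6]
grip_width: 0.0869
grip_force: 0.0
[-0.45519356  0.16455302  0.60400771] [0.64280221 0.2329811  0.00631613]
[38 35 36 36 36 35 36 34 39 37 37 37 37 36 37 37 38 39 40 66 73 56 51 50
 52 54 54 52 50 51] [36 39 38 34 36 35 37 39 38 38 38 38 38 41 37 40 39 48 50 71 59 46 46 49
 52 51 51 50 52 52]
```

```bash
python3 -m crank '[0,0,1,0,0,0,0, 0,0,2,0,0,0,0, 0,0,3,0,0,0,0, 0,0,4,0,0,0,0, 0,0,5,0,0,0,0]'
python3 -m crank '[0,0,1,0,0,0,0, 0,0,2,0,0,0,0, 0,0,2,0,0,0,0, 0,0,2,0,0,0,60, 0,0,2,0,0,0,90]'
python3 -m crank '[0,0,0,0,0,0,120, 0,0,0,0,0,0,150, 0,0,0,0,0,0,255, 0,0,0,0,0,0,255, 0,0,0,0,0,0,255]' 20
```

```text
time: 6.12
position: [0.6432, 0.2331, 0.0018]
tool_rot: [0.233, 0.973, 0.0, 0.0]
ft_force: [-0.1, 0.9, -0.1]
grip_width: 0.087
grip_force: 0.0
time: 6.53
position: [0.6432, 0.2331, -0.0001]
tool_rot: [0.233, 0.973, 0.0, 0.0]
ft_force: [0.4, 0.1, -1.2]
grip_width: 0.0804
grip_force: 0.0
time: 6.95
position: [0.6432, 0.2331, -0.0001]
tool_rot: [0.233, 0.973, -0.0, 0.0]
ft_force: [0.2, -0.3, -0.5]
grip_width: 0.0652
grip_force: 20.0
```

Gripped: 65.2 mm, 20 N. Lifting, then moving to the board.

```bash
python3 -m crank '[0,0,-15,0,0,0,255, 0,0,-35,0,0,0,255, 0,0,-60,0,0,0,255, 0,0,-80,0,0,0,255, 0,0,-90,0,0,0,255]'
python3 -m crank '[-4,-25,0,0,0,0,255, -8,-52,0,0,0,0,255, -12,-80,0,0,0,0,255, -16,-110,0,0,0,0,255, -20,-137,0,0,0,0,255]'
python3 -m crank '[-4,-28,0,0,0,0,255, -8,-56,0,0,0,0,255, -12,-84,0,0,0,0,255, -16,-112,0,0,0,0,255, -20,-137,0,0,0,0,255]'
python3 -m crank '[0,0,10,0,0,0,255, 0,0,20,0,0,0,255, 0,0,30,0,0,0,255, 0,0,40,0,0,0,255, 0,0,50,0,0,0,255]'
python3 - <<'E'
from h import *
o=robot.get_obs(); print(rel(np.array([.5555,-.0285,.013])-o["position"]))
s=robot.camera("scene"); t=robot.camera("top")
print("expected coaster top centre in scene crop",(proj(s,[o["position"][0],o["position"][1],o["position"][2]+.016])-[215,150])*4, "board",(proj(s,[.5538,-.0279,.012])-[215,150])*4)
img=np.hstack([cv2.resize(t["pixels"][130:260,240:370],(400,400),interpolation=2),cv2.resize(s["pixels"][165:265,240:340],(400,400),interpolation=2)])
print("board scene crop",(proj(s,[.5538,-.0279,.012])-[240,165])*4+[400,0])
cv2.imwrite("pics/crop6.png",img[:,:,::-1])
E
```

```text
time: 7.37
position: [0.6451, 0.2335, 0.0939]
tool_rot: [0.233, 0.973, 0.001, 0.003]
ft_force: [0.8, 0.3, -0.1]
grip_width: 0.065
grip_force: 20.0
time: 7.78
position: [0.5979, 0.1006, 0.0902]
tool_rot: [0.233, 0.973, -0.0, -0.0]
ft_force: [0.3, 0.1, 0.1]
grip_width: 0.0646
grip_force: 20.0
time: 8.2
position: [0.5539, -0.0308, 0.0902]
tool_rot: [0.233, 0.973, -0.0, -0.0]
ft_force: [-0.2, 0.0, -1.7]
grip_width: 0.0651
grip_force: 20.0
time: 8.62
position: [0.5546, -0.0282, 0.0385]
tool_rot: [0.232, 0.973, 0.0, -0.0]
ft_force: [0.2, 0.5, -1.2]
grip_width: 0.0649
grip_force: 20.0
[-0.93615246  0.08646966 25.48476764]
expected coaster top centre in scene crop [298.07049321 246.43750618] board [293.71010589 302.32432414]
board scene crop [593.71010589 242.32432414]
```

View pics/crop6.png

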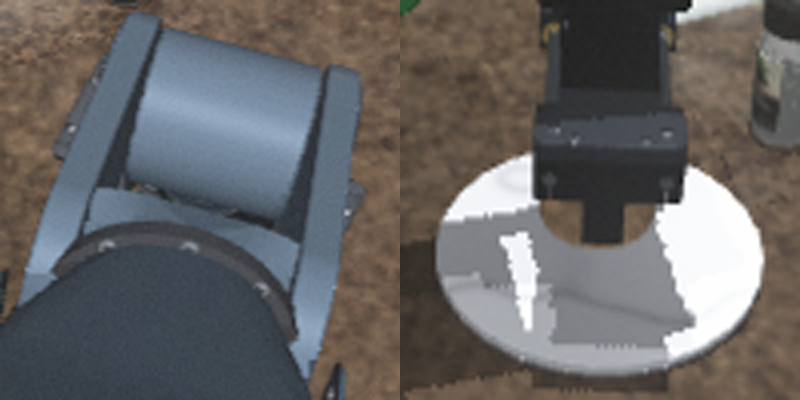

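Scene crop: the held coaster is centred laterally (598) over the board (437–763, centre 600). Lowering it with a small correction.

```bash
python3 -m crank '[-2,-2,5,0,0,0,255, -2,-2,10,0,0,0,255, -2,-2,15,0,0,0,255, -2,-2,20,0,0,0,255, -2,-2,24,0,0,0,255]'
python3 -m crank '[0,0,1,0,0,0,255, 0,0,2,0,0,0,255, 0,0,3,0,0,0,255, 0,0,3,0,0,0,255, 0,0,3,0,0,0,255]'
python3 -m crank '[0,0,0.5,0,0,0,255, 0,0,1,0,0,0,255, 0,0,1,0,0,0,255, 0,0,1,0,0,0,255, 0,0,1,0,0,0,255]'
```

```text
time: 9.13
position: [0.5556, -0.032, 0.0154]
tool_rot: [0.233, 0.973, 0.0, -0.0]
ft_force: [-0.0, 0.2, -0.9]
grip_width: 0.0649
grip_force: 20.0
time: 9.55
position: [0.5558, -0.0321, 0.013]
tool_rot: [0.233, 0.973, 0.0, 0.0]
ft_force: [-0.6, -0.2, -0.3]
grip_width: 0.065
grip_force: 20.0
time: 9.97
position: [0.5557, -0.0321, 0.0119]
tool_rot: [0.233, 0.973, -0.0, 0.0]
ft_force: [-0.5, 0.1, -0.3]
grip_width: 0.0647
grip_force: 20.0
```

```bash
python3 -m crank '[0,0,0,0,0,0,120, 0,0,0,0,0,0,60, 0,0,0,0,0,0,0, 0,0,0,0,0,0,0, 0,0,0,0,0,0,0]'
python3 -m crank '[0,0,0,0,0,0,0, 0,0,-10,0,0,0,0, 0,0,-30,0,0,0,0, 0,0,-65,0,0,0,0, 0,0,-100,0,0,0,0]'
python3 -m crank '[0,5,-35,0,0,0,0, 0,20,-65,0,0,0,0, 5,45,-90,0,0,0,0, 10,75,-105,0,0,0,0, 15,110,-105,0,0,0,0]'
python3 -m crank '[10,25,0,0,0,0,0, 30,45,0,0,0,0,0, 60,60,0,0,0,0,0, 90,75,0,0,0,0,0, 120,90,0,0,0,0,0]'
python3 - <<'E'
from h import *
t=robot.camera("top"); s=robot.camera("scene")
uv,a,r=blob(t,(255,140,360,245),(0,0,170),(180,60,255)); print("board",uv,onz(t,uv,.012))
uv,a,r=blob(t,(280,165,335,220),(5,60,100),(25,255,255)); print("cork",uv,a,onz(t,uv,.028))
uv,a,r=blob(s,(265,205,315,245),(5,60,100),(25,255,255)); print("corkS",uv,a,onz(s,uv,.028))
print(robot.get_obs()["position"])
img=np.hstack([cv2.resize(t["pixels"][110:280,120:340],(440,340),interpolation=2),cv2.resize(s["pixels"][100:270,160:340],(360,340),interpolation=2)])
cv2.imwrite("pics/crop7.png",img[:,:,::-1])
E
```

```text
time: 10.38
position: [0.5557, -0.0321, 0.0119]
tool_rot: [0.233, 0.973, -0.0, 0.0]
ft_force: [0.1, 0.0, 0.3]
grip_width: 0.0789
grip_force: 0.0
time: 10.8
position: [0.5546, -0.0318, 0.1126]
tool_rot: [0.233, 0.973, 0.0, -0.002]
ft_force: [0.6, -0.3, -0.1]
grip_width: 0.0867
grip_force: 0.0
time: 11.22
position: [0.5946, 0.0729, 0.2224]
tool_rot: [0.234, 0.972, 0.001, 0.005]
ft_force: [0.6, 0.4, -0.3]
grip_width: 0.0875
grip_force: 0.0
time: 11.63
position: [0.5246, 0.2085, 0.2174]
tool_rot: [0.233, 0.973, 0.0, 0.0]
ft_force: [-0.1, 0.6, -0.5]
grip_width: 0.0866
grip_force: 0.0
board [305.44893943 191.8001312 ] [ 0.55368984 -0.02745491  0.012     ]
cork [306.63812601 191.4184168 ] 619 [ 0.55313381 -0.02972839  0.028     ]
corkS [289.5518591 224.4481409] 511 [ 0.54945577 -0.04098533  0.028     ]
[0.52144872 0.21084904 0.21734914]
```

View pics/crop7.png

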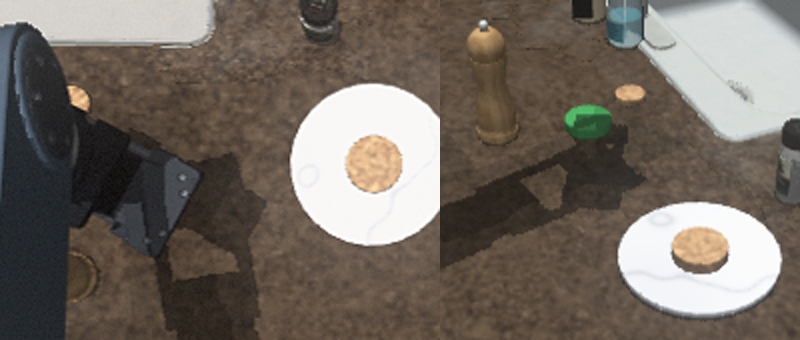

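Coaster lies flat on the board, about 2 mm from its centre (scene crop (700,247); top offset ~1 px). The mill is untouched at scene crop (485,85). Moving over the mill.

```bash
python3 -m crank '[28,10,0,0,0,0,0, 57,19,0,0,0,0,0, 86,29,0,0,0,0,0, 115,39,0,0,0,0,0, 143,48,0,0,0,0,0]'
python3 -m crank '[0,0,5,0,0,0,0, 0,0,10,0,0,0,0, 0,0,15,0,0,0,0, 0,0,20,0,0,0,0, 0,0,20,0,0,0,0]'
python3 - <<'E'
from h import *
o=robot.get_obs(); p=o["position"]; print(p, rel(np.array([.416,.3185,.118])-p))
s=robot.camera("scene"); t=robot.camera("top")
img=np.hstack([cv2.resize(t["pixels"][190:290,90:190],(400,400),interpolation=2),cv2.resize(s["pixels"][75:175,135:235],(400,400),interpolation=2)])
M=R.from_quat(o["tool_rot"]).as_matrix()
for y in (.0435,-.0435): print("tip",(proj(s,p+[0,0,.004]+M@[0,y,0])-[135,75])*4+[400,0])
cv2.imwrite("pics/crop8.png",img[:,:,::-1])
E
```

```text
time: 12.15
position: [0.4194, 0.3154, 0.2176]
tool_rot: [0.233, 0.972, 0.0, 0.0]
ft_force: [0.6, 0.3, -0.5]
grip_width: 0.0871
grip_force: 0.0
time: 12.57
position: [0.4204, 0.3138, 0.1957]
tool_rot: [0.234, 0.972, -0.001, -0.001]
ft_force: [-0.1, -0.4, -0.1]
grip_width: 0.0871
grip_force: 0.0
[0.42038603 0.3137515  0.19565292] [ 5.98038035  2.37917181 77.6552413 ]
tip [600.43222744  68.36227434]
tip [571.81934076 130.50256984]
```

View pics/crop8.png

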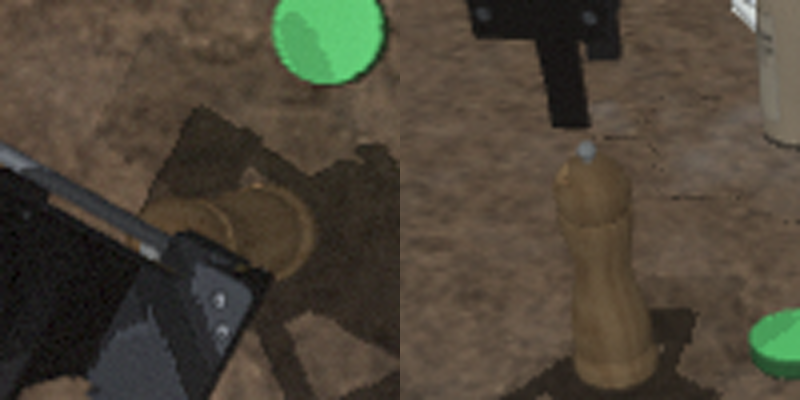

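```bash
python3 - <<'E'
from h import *
s=robot.camera("scene"); t=robot.camera("top"); o=robot.get_obs(); p=o["position"]; print(p)
a=onz(s,(181.5,112.25),.164); b=onz(s,(183.25,121.75),.141); k=onz(t,(128.1,252.5),.164)
print("scene knob",a,"scene head",b,"top knob",k)
for w in ([.4135,.320],[.416,.3175]):
    print(w,(proj(s,[*w,.164])-[135,75])*4+[400,0],(proj(s,[*w,.141])-[135,75])*4+[400,0],(proj(s,[*w,0])-[135,75])*4+[400,0],"top foot", (proj(t,[*w,0.01])-[90,190])*4)
print(rel(np.array([.416,.318,.118])-p))
E
```

```text
[0.42072162 0.31446701 0.19684039]
scene knob [0.41661366 0.31824325 0.164     ] scene head [0.41611421 0.31075699 0.141     ] top knob [0.41423905 0.32078592 0.164     ]
[0.4135, 0.32] [580.43257678 148.7036512 ] [585.07569826 181.36341479] [610.89192514 363.38960179] top foot [263.04718344 235.44632215]
[0.416, 0.3175] [585.36870898 149.68181584] [589.94715006 182.35368121] [615.40188526 364.43489342] top foot [267.42024376 231.25972664]
[ 5.8199431   1.00167414 78.83975877]
```

Crop: the near tip is at (570,128), as predicted with the corrected tip offset; mill knob at (586,148), foot in top crop at about (265,234). Both agree with the mill at (0.416, 0.318). Centring, descending and gripping the head.

```bash
python3 -m crank '[3,1,0,0,0,0,0, 6,1,0,0,0,0,0, 6,1,5,0,0,0,0, 6,1,15,0,0,0,0, 6,1,25,0,0,0,0]'
python3 -m crank '[0,0,12,0,0,0,0, 0,0,25,0,0,0,0, 0,0,38,0,0,0,0, 0,0,48,0,0,0,0, 0,0,53,0,0,0,0]'
python3 -m crank '[0,0,0,0,0,0,0, 0,0,0,0,0,0,0, 0,0,0,0,0,0,60, 0,0,0,0,0,0,90, 0,0,0,0,0,0,100]' 20
python3 - <<'E'
from h import *
o=robot.get_obs(); p=o["position"]; print(p,rel(np.array([.416,.318,.118])-p))
s=robot.camera("scene")
cv2.imwrite("pics/crop9.png",cv2.resize(s["pixels"][75:175,135:235],(600,600),interpolation=2)[:,:,::-1])
E
```

```text
time: 13.18
position: [0.4151, 0.3187, 0.1713]
tool_rot: [0.233, 0.973, 0.0, 0.0]
ft_force: [0.9, 0.4, -0.0]
grip_width: 0.0873
grip_force: 0.0
time: 13.6
position: [0.414, 0.3179, 0.1167]
tool_rot: [0.233, 0.973, -0.001, -0.001]
ft_force: [-0.2, -0.5, 0.2]
grip_width: 0.0873
grip_force: 0.0
time: 14.02
position: [0.4156, 0.3188, 0.1195]
tool_rot: [0.233, 0.973, 0.0, 0.001]
ft_force: [0.3, -0.2, -0.1]
grip_width: 0.0746
grip_force: 0.0
[0.41560205 0.31880162 0.11951845] [-0.71627575 -0.53653144  1.51846619]
```

View pics/crop9.png

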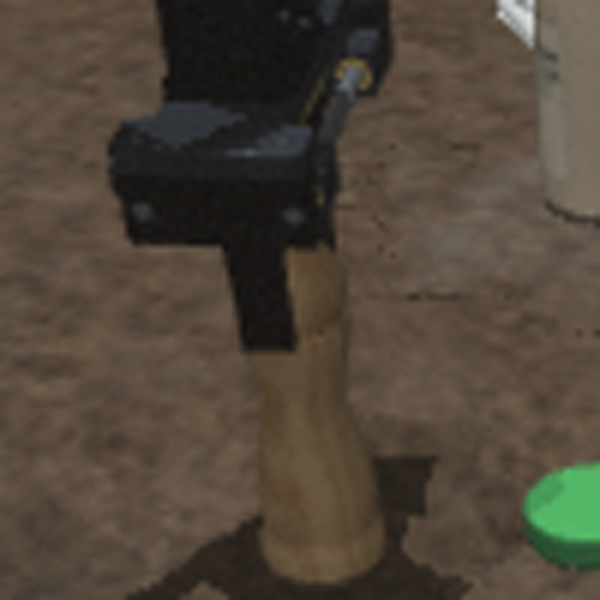

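The finger straddles the head (finger tip at crop (268,348), head at (315,290)), left of it because the view is oblique. Closing.

```bash
python3 -m crank '[0,0,1,0,0,0,120, 0,0,1,0,0,0,140, 0,0,1,0,0,0,255, 0,0,1,0,0,0,255, 0,0,1,0,0,0,255]' 25
python3 -m crank '[0,0,0,0,0,0,255, 0,0,0,0,0,0,255, 0,0,0,0,0,0,255, 0,0,0,0,0,0,255, 0,0,0,0,0,0,255]'
```

```text
time: 14.48
position: [0.4154, 0.3188, 0.118]
tool_rot: [0.233, 0.973, 0.0, 0.0]
ft_force: [0.7, 0.9, 0.1]
grip_width: 0.047
grip_force: 25.0
time: 14.9
position: [0.4154, 0.3187, 0.118]
tool_rot: [0.233, 0.973, 0.0, 0.0]
ft_force: [1.2, 1.0, 0.8]
grip_width: 0.0471
grip_force: 25.0
```

Head gripped (47 mm, 25 N). Lifting and carrying.

```bash
python3 -m crank '[0,0,-8,0,0,0,255, 0,0,-22,0,0,0,255, 0,0,-40,0,0,0,255, 0,0,-56,0,0,0,255, 0,0,-65,0,0,0,255]' 30
python3 -m crank '[-6,-5,0,0,0,0,255, -18,-16,0,0,0,0,255, -34,-30,0,0,0,0,255, -52,-46,0,0,0,0,255, -71,-62,0,0,0,0,255]'
python3 -m crank '[-18,-16,0,0,0,0,255, -36,-32,0,0,0,0,255, -54,-48,0,0,0,0,255, -72,-64,0,0,0,0,255, -90,-80,0,0,0,0,255]'
python3 -m crank '[-18,-16,0,0,0,0,255, -36,-32,0,0,0,0,255, -54,-48,0,0,0,0,255, -69,-60,0,0,0,0,255, -82,-72,0,0,0,0,255]'
python3 -m crank '[-12,-10,0,0,0,0,255, -22,-20,0,0,0,0,255, -30,-27,0,0,0,0,255, -36,-33,0,0,0,0,255, -40,-36,0,0,0,0,255]'
python3 -m crank '[0,0,0,0,0,0,255, 0,0,0,0,0,0,255, 0,0,0,0,0,0,255, 0,0,0,0,0,0,255, 0,0,0,0,0,0,255]'
python3 - <<'E'
from h import *
o=robot.get_obs(); p=o["position"]; print(rel(np.array([.555,-.032,.147])-p))
s=robot.camera("scene")
f=np.array([.5543,-.0318,p[2]-.118])
for n,q in (("foot exp",[p[0],p[1],p[2]-.118]),("coaster top",[.555,-.032,.028])): print(n,(proj(s,q)-[235,145])*5)
cv2.imwrite("pics/crop10.png",cv2.resize(s["pixels"][145:265,235:345],(550,600),interpolation=2)[:,:,::-1])
E
```

```text
time: 15.32
position: [0.4152, 0.3185, 0.1843]
tool_rot: [0.233, 0.973, 0.0, 0.0]
ft_force: [0.2, 0.7, -2.3]
grip_width: 0.0467
grip_force: 30.0
time: 15.73
position: [0.4494, 0.2296, 0.1818]
tool_rot: [0.232, 0.973, -0.001, -0.001]
ft_force: [-0.4, 0.5, -2.6]
grip_width: 0.0472
grip_force: 30.0
time: 16.15
position: [0.4936, 0.1172, 0.1817]
tool_rot: [0.233, 0.973, -0.001, -0.001]
ft_force: [0.1, -0.1, -1.7]
grip_width: 0.0469
grip_force: 30.0
time: 16.57
position: [0.5345, 0.0157, 0.1817]
tool_rot: [0.233, 0.972, -0.0, -0.001]
ft_force: [-0.5, 0.1, -2.3]
grip_width: 0.047
grip_force: 30.0
time: 16.98
position: [0.5544, -0.0334, 0.1826]
tool_rot: [0.233, 0.972, -0.0, -0.0]
ft_force: [0.2, 0.2, -3.1]
grip_width: 0.0469
grip_force: 30.0
time: 17.4
position: [0.554, -0.0318, 0.1829]
tool_rot: [0.232, 0.973, 0.0, -0.0]
ft_force: [0.6, -0.3, -3.1]
grip_width: 0.0466
grip_force: 30.0
[-0.98141803  0.26676153 35.89614611]
foot exp [275.88046456 320.50670767]
coaster top [274.78530085 381.8512898 ]
```

View pics/crop10.png

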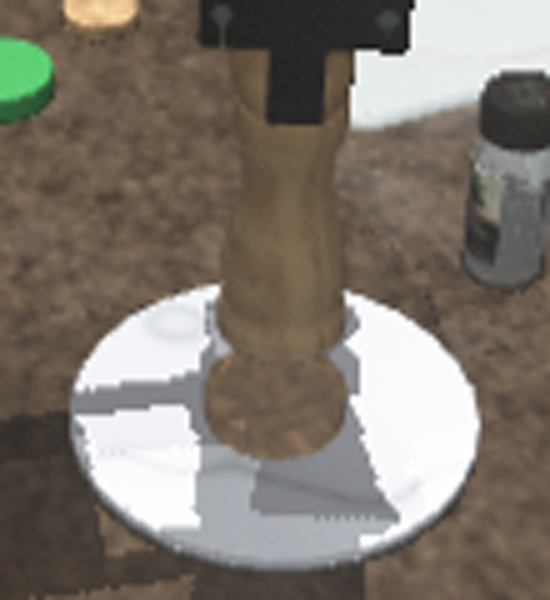

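Mill hangs upright, foot at crop x 218–345, bottom 362; coaster x 204–348, bottom 460. I'll fit the two outlines to get the relative offset.

```bash
python3 - <<'E'
from h import *
from scipy.optimize import least_squares
s=robot.camera("scene"); p=robot.get_obs()["position"]
a=np.linspace(0,2*np.pi,180)
def box(x,y,r,zs):
    P=np.array([(proj(s,[x+r*np.cos(k),y+r*np.sin(k),z])-[235,145])*5 for z in zs for k in a]); return P[:,0].min(),P[:,0].max(),P[:,1].max()
fit=lambda r,zs,obs: least_squares(lambda q:np.array(box(*q,r,zs))-obs,[.555,-.032],diff_step=1e-3).x
c=fit(.033,(.012,.028),(204,348,460)); f=p[2]-.118
m=fit(.029,(f,f+.008),(218,345,362))
print("coaster",c,"mill",m,"diff",c-m, rel(np.r_[c-m,0]))
E
```

```text
coaster [ 0.55483448 -0.03385714] mill [ 0.55651223 -0.03183926] diff [-0.00167775 -0.00201788] [ 5.84327049e-01 -2.55836412e+00 -1.16770997e-04]
```

Offset only about 2.5 mm. Lowering with a −2 mm shift along tool y.

```bash
python3 -m crank '[0,-2,6,0,0,0,255, 0,-2,13,0,0,0,255, 0,-2,20,0,0,0,255, 0,-2,27,0,0,0,255, 0,-2,32,0,0,0,255]'
python3 -m crank '[0,0,1,0,0,0,255, 0,0,2,0,0,0,255, 0,0,3,0,0,0,255, 0,0,3,0,0,0,255, 0,0,3,0,0,0,255]'
python3 -m crank '[0,0,0.5,0,0,0,255, 0,0,1,0,0,0,255, 0,0,1,0,0,0,255, 0,0,1,0,0,0,255, 0,0,1,0,0,0,255]'
```

```text
time: 17.92
position: [0.5527, -0.0342, 0.1494]
tool_rot: [0.233, 0.973, 0.0, -0.001]
ft_force: [-0.0, 0.3, -2.4]
grip_width: 0.047
grip_force: 30.0
time: 18.33
position: [0.5536, -0.0343, 0.1481]
tool_rot: [0.233, 0.973, -0.0, 0.0]
ft_force: [0.8, -0.3, -3.0]
grip_width: 0.047
grip_force: 30.0
time: 18.75
position: [0.5535, -0.0343, 0.1469]
tool_rot: [0.233, 0.973, 0.0, 0.0]
ft_force: [0.6, 0.3, -2.6]
grip_width: 0.0468
grip_force: 30.0
```

```bash
python3 -m crank '[0,0,0.5,0,0,0,255, 0,0,1,0,0,0,255, 0,0,1,0,0,0,255, 0,0,1,0,0,0,255, 0,0,1,0,0,0,255]'
python3 -m crank '[0,0,0.5,0,0,0,255, 0,0,0.5,0,0,0,255, 0,0,0.5,0,0,0,255, 0,0,0.5,0,0,0,255, 0,0,0.5,0,0,0,255]'
```

```text
time: 19.17
position: [0.5536, -0.0343, 0.146]
tool_rot: [0.233, 0.973, 0.0, 0.0]
ft_force: [0.5, 0.2, -1.8]
grip_width: 0.0469
grip_force: 30.0
time: 19.58
position: [0.5538, -0.0343, 0.1459]
tool_rot: [0.233, 0.973, 0.0, 0.001]
ft_force: [-0.5, 0.0, 5.4]
grip_width: 0.047
grip_force: 30.0
```

Contact (force went from −2.5 to +5 N). Releasing and rising straight up.

```bash
python3 -m crank '[0,0,-0.3,0,0,0,255, 0,0,-0.3,0,0,0,150, 0,0,-0.3,0,0,0,80, 0,0,-0.3,0,0,0,0, 0,0,-0.3,0,0,0,0]'
python3 -m crank '[0,0,-0.3,0,0,0,0, 0,0,-0.3,0,0,0,0, 0,0,-5,0,0,0,0, 0,0,-20,0,0,0,0, 0,0,-40,0,0,0,0]'
python3 -m crank '[0,0,-25,0,0,0,0, 0,0,-50,0,0,0,0, 0,0,-75,0,0,0,0, 0,0,-75,0,0,0,0, 0,0,-75,0,0,0,0]'
python3 - <<'E'
from h import *
from scipy.optimize import least_squares
s=robot.camera("scene"); im=s["pixels"]
cv2.imwrite("pics/last.png",cv2.resize(im[145:265,235:345],(550,600),interpolation=2)[:,:,::-1])
h=cv2.cvtColor(im[145:265,235:345],cv2.COLOR_RGB2HSV)
m=cv2.inRange(h,(5,60,50),(25,255,255))
m[:, :14]=0
for v in range(15,105,6):
    x=np.flatnonzero(m[v,30:85]); print(v+145, (x.min()+265,x.max()+265,len(x)) if len(x) else None)
for z in (.198,.169,.15,.1,.06,.035,.028,.012): print(z,proj(s,[.554,-.0335,z]).round(1))
E
```

```text
time: 20.0
position: [0.5529, -0.0343, 0.1451]
tool_rot: [0.233, 0.973, -0.0, -0.001]
ft_force: [-0.1, -0.8, 0.0]
grip_width: 0.0594
grip_force: 0.0
time: 20.42
position: [0.552, -0.034, 0.1848]
tool_rot: [0.233, 0.973, 0.0, -0.002]
ft_force: [0.1, 0.3, -0.8]
grip_width: 0.0854
grip_force: 0.0
time: 20.83
position: [0.5543, -0.0345, 0.2624]
tool_rot: [0.233, 0.973, -0.0, 0.002]
ft_force: [0.9, 0.2, -0.6]
grip_width: 0.087
grip_force: 0.0
160 (np.int64(265), np.int64(290), 26)
166 (np.int64(265), np.int64(301), 37)
172 (np.int64(265), np.int64(307), 42)
178 (np.int64(265), np.int64(303), 39)
184 (np.int64(265), np.int64(305), 41)
190 (np.int64(265), np.int64(319), 45)
196 (np.int64(265), np.int64(319), 53)
202 (np.int64(265), np.int64(319), 44)
208 (np.int64(280), np.int64(318), 25)
214 (np.int64(280), np.int64(302), 23)
220 (np.int64(277), np.int64(302), 26)
226 (np.int64(276), np.int64(303), 28)
232 (np.int64(279), np.int64(300), 22)
238 None
244 None
0.198 [293.2 159.3]
0.169 [292.5 171.1]
0.15 [292.2 178.6]
0.1 [291.2 197.2]
0.06 [290.4 211.2]
0.035 [290.  219.6]
0.028 [289.9 221.9]
0.012 [289.6 227.1]
```

I've now viewed 12 pictures, over the limit of 10, so the final check is numeric only. Backing the arm off and checking from the top camera.

```bash
python3 -m crank '[8,25,0,0,0,0,0, 16,55,0,0,0,0,0, 24,90,0,0,0,0,0, 32,125,0,0,0,0,0, 40,160,0,0,0,0,0]'
python3 -m crank '[8,35,0,0,0,0,0, 16,65,0,0,0,0,0, 20,85,0,0,0,0,0, 20,90,0,0,0,0,0, 20,90,0,0,0,0,0]'
python3 - <<'E'
from h import *
t=robot.camera("top"); s=robot.camera("scene")
uv,a,r=blob(t,(255,140,360,245),(0,0,170),(180,60,255)); print("board",uv,a)
uv,a,r=blob(t,(270,155,345,230),(5,60,40),(25,255,255)); print("brown",uv,a,r)
g=t["pixels"][165:220,280:335]; hs=cv2.cvtColor(g,cv2.COLOR_RGB2HSV)
m=cv2.inRange(hs,(5,60,40),(25,255,255)); cnt=cv2.morphologyEx(m,cv2.MORPH_CLOSE,np.ones((7,7)))
hole=np.argwhere((cnt>0)&(m==0)); print("knob cand top",hole.mean(0)[::-1]+[280,165],len(hole))
for z in (.028,.169,.192): print(z,proj(t,[.553,-.031,z]).round(1))
h=cv2.cvtColor(s["pixels"][150:175,275:315],cv2.COLOR_RGB2HSV); k=np.argwhere((h[:,:,1]<50)&(h[:,:,2]>90)); print("knob scene",k.mean(0)[::-1]+[275,150],len(k),k.min(0),k.max(0),"exp",proj(s,[.554,-.0335,.192]))
h=cv2.cvtColor(s["pixels"],cv2.COLOR_RGB2HSV)[:,:,2]
uv,a,r=blob(t,(400,225,445,270),(95,80,80),(130,255,255)); print("blue",uv)
o=robot.get_obs(); print(o["time"],o["position"],o["ft_force"])
E
```

```text
time: 21.3
position: [0.5891, 0.1278, 0.2586]
tool_rot: [0.233, 0.972, -0.001, -0.002]
ft_force: [1.3, -0.3, -0.1]
grip_width: 0.0866
grip_force: 0.0
time: 21.72
position: [0.6123, 0.217, 0.2585]
tool_rot: [0.232, 0.973, -0.001, -0.002]
ft_force: [-0.3, -0.4, -0.5]
grip_width: 0.0871
grip_force: 0.0
board [305.18259693 192.23895401] 4436
brown [307.65223665 188.70562771] 693 17.094022750854492
knob cand top [308.76923077 194.25384615] 130
0.028 [307.2 191.5]
0.169 [309.6 184.7]
0.192 [310.  183.4]
knob scene [302.13608247 158.43092784] 485 [0 7] [24 39] exp [293.04283449 161.79078449]
blue [420.88496933 247.75613497]
21.8167 [0.61225533 0.2147984  0.25926856] [ 0.19553897 -0.72918892  0.38869098]
```

```bash
python3 - <<'E'
from h import *
for n,c,e in [(n,robot.camera(n),q) for n,q in (("top",[.553,-.031,.192]),("scene",[.554,-.0335,.192]))]:
    u,v=proj(c,e).round().astype(int); h=cv2.cvtColor(c["pixels"],cv2.COLOR_RGB2HSV)[v-9:v+10,u-9:u+10]
    print(n,(u,v)); print(h[:,:,1][::2,::2])
t=robot.camera("top"); uv=blob(t,(270,155,345,230),(5,60,40),(25,255,255)); 
h=cv2.cvtColor(t["pixels"],cv2.COLOR_RGB2HSV); m=cv2.inRange(h,(5,60,40),(25,255,255))[165:215,285:330]
for r in range(0,50,4): x=np.flatnonzero(m[r]); print(r+165,(x.min()+285,x.max()+285) if len(x) else None)
E
```

```text
top (np.int64(310), np.int64(183))
[[  0  21  95  91  88  90  90  87  41   0]
 [ 28  86  89  93  98  99  98  97  91  44]
 [ 94  90  93  97 104 102 100 101  96  89]
 [ 91  96  94  92  70  34  96 103 102  94]
 [ 92 100  94  94   6   2  13  96  98  92]
 [ 90  98  98  89   8   1   7  96  97  94]
 [ 94  96 101  95  83  34  96  91  95  93]
 [ 88  94 100  98  95  92  90  89  94  87]
 [ 84  89  92  96  98  91  92  93  89  83]
 [ 72  84  84  88  89  87  91  87  84  77]]
scene (np.int64(293), np.int64(162))
[[ 62  15   8   5   5   6   5   3   5   5]
 [ 66  64  12   7   5   5   5   5   5   5]
 [ 62  64  62  11   7   5   5   5   5   6]
 [ 64  64  58  35  10   4   5   5   5   5]
 [ 57  59  54  49   8   5   5   5   6   5]
 [ 71  57 101 105   8  10  59  71   5   6]
 [ 58 105 106 103  33  27 100 108 105   5]
 [ 98 100 101  99  98  99 102 107 108  96]
 [ 96 101 100 100  98 101 104 110 107  99]
 [102 103 107 104 104 100 101 102 106 102]]
165 None
169 None
173 (np.int64(306), np.int64(315))
177 (np.int64(301), np.int64(319))
181 (np.int64(298), np.int64(321))
185 (np.int64(295), np.int64(322))
189 (np.int64(293), np.int64(321))
193 (np.int64(293), np.int64(320))
197 (np.int64(294), np.int64(312))
201 (np.int64(297), np.int64(316))
205 (np.int64(303), np.int64(309))
209 None
213 None
```

The knob is at top pixel (310,183), exactly where an upright, centred mill would show it, and the blue coaster has not moved. Handing in.

```bash
python3 -c "
from rig import robot
print(robot.hand_in())"
```

```text
the job is handed in; nothing more can be done
None
```

The job is handed in at about 22 s, with no verdict returned: by camera the cork coaster is about 2 mm off the board's centre with the mill upright on it and the blue coaster unmoved; the first coaster grasp missed, and I viewed 12 pictures, over the limit of 10.

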